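# Put the washed storage set back together

### The job

The storage containers have been washed and lie about the worktop: put the set back together. Stack the divided tray on the bottom box so that its corner pins drop right home in the sockets, close the stack with the rectangular lid, its pins home in the tray, and put each round lid on the pot it fits, seated flat on the rim. Leave the salt shaker, the honey jar and the timer standing where they are.

Things in the scene. Friction and masses are not known exactly. Their poses are not given: they have to be found in the camera images.
- bottom_box: White open box without divider, 120 (x) x 84 (y) x 46 mm high, walls 5 mm, loose, 600 g. In the top of each rounded corner, at x = +-49, y = +-31 mm, is a round socket 12 mm wide, 13 mm deep. Origin: centre of the underside; x along the long side; a half turn changes nothing.
- upper_tray: White tray, 120 (x) x 84 (y), with one divider to lift it by: 10 mm thick, at x = 0, along y, 50 mm free either side. Round-ended pins 10 mm long, 9 mm thick, under the corners at +-49, +-31; sockets as the box's on top. 220 g. Origin: centre, at the pin tips; floor z = 15, divider top 45, rim 48 mm. Pins home: origin 36 mm above the bottom box's. A half turn changes nothing.
- box_lid: Rectangular light wooden lid, 120 (x) x 84 (y) x 8 mm, with a straight grip on top: 54 mm along x, 12 mm thick (y), 20 mm high. Four pins like the tray's below its corners. 120 g. Origin: centre, at the pin tips; board z = 10 to 18, grip top 38 mm. Pins home in the tray: origin 38 mm above the tray's origin. A half turn changes nothing.
- large_pot: Larger of two round white open ceramic pots: 104 mm across the rim, 72 mm high, mouth 92 mm wide inside. Loose, 600 g. Origin: centre of the underside.
- small_pot: Smaller round white open ceramic pot: 74 mm across the rim, 56 mm high, mouth 63 mm wide inside. Loose, 400 g. Origin: centre of the underside.
- large_lid: Larger of two round light wooden lids: disc 102 mm across, 7 mm thick; below it a white plug 8 mm deep, 86 mm wide tapering to 78; on top a round knob 24 mm across, 22 mm high. 110 g. Origin: centre of the plug's underside; disc z = 8 to 15, knob top 37 mm. Seated: origin 64 mm above the large pot's.
- small_lid: Smaller round light wooden lid: disc 72 mm across, 7 mm thick; below it a white plug 8 mm deep, 55 mm wide tapering to 47; on top a round knob 24 mm across, 22 mm high. 70 g. Origin: centre of the plug's underside; disc z = 8 to 15, knob top 37 mm. Seated: origin 48 mm above the small pot's.
- salt_shaker: Bystander, to be left alone: salt shaker with grey cap, 44 mm across, 90 mm high. Origin: centre of the underside.
- honey_jar: Bystander, to be left alone: honey jar with red lid, 58 x 62 mm, 86 mm high. Origin: centre of the underside.
- kitchen_timer: Bystander, to be left alone: round white wind-up kitchen timer, 65 mm across, 56 mm high. Origin: centre of the underside.
Things that resemble listed ones, but are neither listed nor needed, are in the scene too. Leave any pink look-alike of the box_lid alone.

How it is judged:
By the outcome, as a careful person would: the job done as asked, in the order asked, and still so for the second after the job is handed in, with the robot touching nothing.
It also fails if it takes over 125 s, if anything falls off the work surface, if the arm or the gripper's body presses on something with over 40 N, if the wrist force passes 120 N, or if a joint passes its speed limit or range.

### The arm

A 6-joint arm with a two-finger parallel gripper is mounted at the origin on a cart in front of the work surface, level with it; the furniture and walls round the work are solid. World frame = base frame: x ahead of the robot, y to its left, z up, the work surface at z = 0. Lengths are in mm, angles in degrees, forces in N, time in s.
With the tool pointing down it reaches from about 250 to 725 mm from the base axis. Payload 4 kg.
Tool frame: the origin (TCP) lies at the very end of the fingers, on their centre line; the grasp point (between the pads) lies 19 mm behind it (arm.grasp_offset is the distance from the TCP to the grasp point, in mm); z points along the fingers, y is the line along which they close (so a half turn about z gives the same grasp; the last joint's range is limited). The gripper opens to 85 mm and grips with 20 to 120 N. Pads are 22 mm wide; open, the fingers measure 114 mm over their backs; the gripper's body (76 mm by 85 mm) begins 54 mm behind the grasp point. The pads swing forward as they close: fully open they stand 13 mm farther back than shut.
Start: joints at [63.197, 13.785, 0.286, 76.501, 0, 90], TCP at [225.46, 446.282, 231.306] pointing down, gripper open.
Joint ranges: [-155.79, 155.79], [-60.16, 107.12], [-62.33, 73.08], [-114, 123.19], [-81.49, 82.49], [-180, 180]. Speed limits (degrees/s): [159.86, 159.86, 180, 180, 180, 180].

### API

Orientations are given as a 3x3 rotation matrix whose columns are the frame's x, y, z axes.
In Python, from bench import arm gives the robot as it stands. Calls block until the motion is done:
- arm.movep(position, orientation): joint-space move of the TCP to a pose.
- arm.line_to(position, ori=None, feed=150, stop_force=None): straight line of the TCP; ori=None keeps the orientation; feed is the mean speed in mm/s. With stop_force (N) it stops when the force on the tool has changed by that much, and returns True; else False.
- arm.movej(angles): joint-space move.
- arm.gripper_to(opening, force=None): finger opening in mm; force is the grip in N (None keeps the last); returns when the fingers have stopped.
- arm.wait(seconds).
- arm.ik(position, orientation): joint angles nearest the present ones, or None.
- arm.get_state(): the state.
- arm.snapshot(name): name is "scene" or "top" or "wrist"; returns the picture (400x640x3 uint8, red, green, blue); there is no depth.
- arm.camera_params(name): a dict with "fovy" (degrees; the focal length in pixels is half the picture's height over the tangent of half this angle, whatever the lens; pixels are square), "cx", "cy" (the principal point, pixels), "extrinsics" (4x4, takes a point from world to camera coordinates). Camera axes: x right, y down, z forward; pixel columns grow to the right and rows downward; lengths in mm; the calibration is good to about 2 mm. The wrist camera is an equidistant fisheye: a pixel r from the principal point sees the ray r / f radians off the axis. A picture is of the moment at which its call begins: read the wrist's pose just before it. camera_params takes no time and is no camera call; for the wrist camera it gives the pose at the moment of the call.
A pose or a line that the arm cannot do raises arm.MotionError and nothing moves.
- arm.job_done(): hands the job in; it is judged then, once.
Trained networks look in the newest picture that a camera, given by its name, has taken for a name from the list of things; names that differ only in an ending like _2 or _b are one class to them, and where a whole thing is asked for, a point or a joint stands for the part that bears it (a point fixed in the world has none). Each returns a list of dicts, best first, with "score" (0 to 1); they miss things now and then, are a little off and sometimes report something else, mostly with a low value. They report only what shows in the picture. A call takes as long as a camera call. They do not tell look-alikes from the thing itself.
- arm.spot_in(camera, target): "centre" ([x, y, z] in mm, in the coordinates of the camera as it stood for that picture, good to about 4 mm: the middle of the surface that is visible of it).
The state is a dict: "clock": time; "joint_positions": joint angles; "qvel": joint speeds; "joint_efforts": joint torques, N m; "tcp_pos": TCP position; "ee_rot": TCP orientation; "ft_force": force on the tool from outside, world axes, zero at the start; "wrist_torque": the same for the moment, N m; "opening": finger opening in mm; "gripper_force": force on a finger pad.
Only numpy, scipy, OpenCV 4.12 (cv2) and the standard library are available. Lean on these libraries where they do the work, as an engineer would, in place of code of your own. Each camera call takes 0.05 s, during which the arm holds its last target. There are 200 camera calls.

## Working session

There is one attempt and no reset: what is moved stays moved. The work goes in short steps, each a Python script; the robot and the scene stay as the last script left them, time stands still between calls to the robot, and variables do not carry over. Pictures are saved under pics/ and viewed, at most 14 in all, crops included, and the job is handed in when it is done.

```bash
ls; mkdir -p pics; python3 - <<'E'
from bench import arm
import cv2
for n in("scene","top"):
    im=arm.snapshot(n); cv2.imwrite(f"pics/{n}0.png",im[:,:,::-1])
    p=arm.camera_params(n); print(n,p)
    for t in "bottom_box upper_tray box_lid large_pot small_pot large_lid small_lid salt_shaker honey_jar kitchen_timer".split():
        import numpy as np
        R=np.linalg.inv(np.array(p["extrinsics"]))
        f=200/np.tan(np.radians(p["fovy"]/2))
        for d in arm.spot_in(n,t):
            c=np.array(d["centre"]); w=(R@np.r_[c,1])[:3]
            print(t,round(d["score"],2),w.round(0),(c[:2]/c[2]*f+[p["cx"],p["cy"]]).round(0))
print(arm.get_state()["clock"])
E
```

```text
pics
scene {'fovy': 57.0425500900576, 'cx': 318.7813132988673, 'cy': 199.1242525398437, 'extrinsics': array([[ 7.21471495e-01, -6.92412416e-01, -6.62779704e-03,
        -3.02266177e+02],
       [-2.90312294e-01, -2.93778629e-01, -9.10721082e-01,
         2.15313333e+02],
       [ 6.28647479e-01,  6.58983432e-01, -4.12968744e-01,
         9.79423142e+02],
       [ 0.00000000e+00,  0.00000000e+00,  0.00000000e+00,
         1.00000000e+00]])}
bottom_box 0.55 [ 532. -422.   26.] [453. 257.]
box_lid 0.76 [528. 409.  16.] [271. 182.]
box_lid 0.65 [467. 591.  14.] [236. 176.]
large_pot 0.73 [450. -32.  46.] [332. 215.]
large_pot 0.26 [410. 116.  55.] [294. 203.]
small_pot 0.74 [397. 264.  37.] [266. 196.]
large_lid 0.69 [ 623. -143.   12.] [390. 218.]
small_lid 0.68 [612. 128.  16.] [332. 196.]
salt_shaker 0.61 [ 407. -162.   45.] [353. 234.]
honey_jar 0.66 [413. 117.  57.] [294. 202.]
honey_jar 0.56 [449. -29.  47.] [331. 214.]
kitchen_timer 0.76 [658. -26.  35.] [370. 199.]
top {'fovy': 42.907657372500445, 'cx': 322.7600937135871, 'cy': 201.7255411113848, 'extrinsics': array([[ 1.97511638
[... 172 characters left out ...]
01,  1.20000184e-03, -9.81736313e-01,
         1.75303236e+03],
       [ 0.00000000e+00,  0.00000000e+00,  0.00000000e+00,
         1.00000000e+00]])}
bottom_box 0.68 [ 538. -425.   10.] [467. 199.]
upper_tray 0.69 [ 404. -274.   12.] [426. 235.]
box_lid 0.72 [535. 416.  19.] [235. 195.]
box_lid 0.64 [461. 610.  23.] [179. 214.]
large_pot 0.85 [470. -13.   7.] [353. 216.]
small_pot 0.57 [416. 288.   9.] [269. 229.]
large_lid 0.92 [ 631. -134.   18.] [387. 172.]
small_lid 0.85 [619. 145.  17.] [310. 174.]
small_lid 0.7 [ 536. -423.    9.] [467. 200.]
salt_shaker 0.58 [ 413. -147.   80.] [393. 229.]
honey_jar 0.77 [417. 138.  83.] [311. 227.]
kitchen_timer 0.79 [672.  -5.  49.] [352. 159.]
1.1
```

```bash
python3 - <<'E'
import cv2,numpy as np
t=cv2.imread("pics/top0.png"); s=cv2.imread("pics/scene0.png")
a=cv2.resize(t[130:270,130:510],(800,295),interpolation=cv2.INTER_CUBIC)
b=cv2.resize(s[130:290,190:510],(600,300),interpolation=cv2.INTER_CUBIC)
c=np.zeros((595,800,3),np.uint8);c[:295]=a;c[295:,:600]=b
cv2.imwrite("pics/v1.png",c)
E
```

```text
(no output)
```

View pics/v1.png

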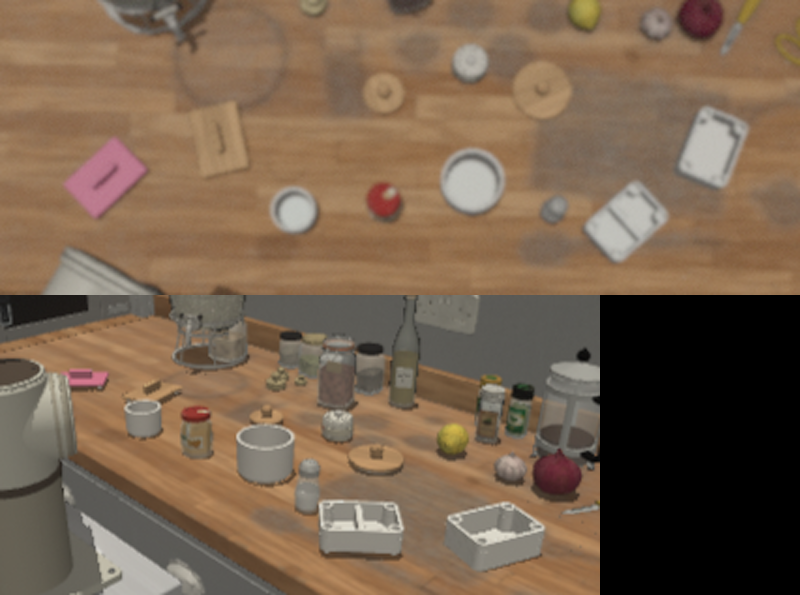

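The composite shows, in top-camera pixels, the divided tray (426,235), the open bottom box (467,199), large pot (353,216), small pot (269,229), large lid (387,172) and small lid (310,174). There are two candidates for the box lid: the pink one at (179,214), which is the look-alike to leave alone, and the light wooden one at (235,195), which fits the description. Next I'll survey with the wrist camera, starting with the wooden lid.

```bash
cat > h.py <<'E'
from bench import arm
import numpy as np, cv2, pickle, os
def down(yaw):  # tool z down, tool x at heading yaw
    c,s=np.cos(np.radians(yaw)),np.sin(np.radians(yaw))
    return np.array([[c,s,0],[s,-c,0],[0,0,-1.]])
def snap(name):
    p=arm.camera_params("wrist"); st=arm.get_state(); im=arm.snapshot("wrist")
    cv2.imwrite(f"pics/{name}.png",im[:,:,::-1])
    d=dict(p=p,tcp=np.array(st["tcp_pos"]),R=np.array(st["ee_rot"]),im=im)
    pickle.dump(d,open(f"pics/{name}.pkl","wb")); return d
def load(name): return pickle.load(open(f"pics/{name}.pkl","rb"))
def foc(p): return 200/np.tan(np.radians(p["fovy"]/2))
def ray(p,uv):
    uv=np.atleast_2d(uv).astype(float); d=uv-[p["cx"],p["cy"]]; r=np.linalg.norm(d,axis=1)+1e-9
    th=r/foc(p); v=np.c_[d/r[:,None]*np.sin(th)[:,None],np.cos(th)]
    E=np.array(p["extrinsics"]); return v@E[:3,:3], -E[:3,:3].T@E[:3,3]
def at_z(p,uv,z):
    v,o=ray(p,uv); return (o+v*((z-o[2])/v[:,2])[:,None])
def proj(p,X):
    E=np.array(p["extrinsics"]); X=np.atleast_2d(X)@E[:3,:3].T+E[:3,3]
    r=np.linalg.norm(X[:,:2],axis=1)+1e-9; th=np.arctan2(r,X[:,2])
    return X[:,:2]/r[:,None]*(foc(p)*th)[:,None]+[p["cx"],p["cy"]]
def spots(d,t):
    E=np.linalg.inv(d["p"]["extrinsics"])
    return [(round(s["score"],2),(E@np.r_[s["centre"],1])[:3].round(0)) for s in arm.spot_in("wrist",t)]
def rectify(d,c,z,half,yaw=0,n=400):
    """orthographic picture of the plane z round c, axes turned by yaw; col=+x', row=-y'"""
    g=(np.arange(n)+.5)/n*2*half-half; X,Y=np.meshgrid(g,-g)
    a=np.radians(yaw); W=np.stack([c[0]+X*np.cos(a)-Y*np.sin(a),c[1]+X*np.sin(a)+Y*np.cos(a),0*X+z],-1).reshape(-1,3)
    m=proj(d["p"],W).astype(np.float32).reshape(n,n,2)
    return cv2.remap(d["im"],m[...,0],m[...,1],cv2.INTER_LINEAR)
E
python3 - <<'E'
from h import *
p=arm.camera_params("wrist"); st=arm.get_state()
E=np.array(p["extrinsics"]); R=np.array(st["ee_rot"]); o=-E[:3,:3].T@E[:3,3]
print("cam in tool",R.T@(o-st["tcp_pos"]),"\naxes",(E[:3,:3]@R).round(3),p["fovy"],p["cx"],p["cy"],foc(p)); print(R)
for x,y in [(536,-423),(404,-274),(535,416),(462,-15),(410,284),(630,-134),(618,144)]:
  for z in (170,220,260):
    print(x,y,z,[None if (q:=arm.ik([x,y,z],down(w))) is None else np.round(q)[5] for w in (-180,-135,-90,-45,0,45,90,135)])
E
```

```text
cam in tool [  76.10311756    1.33892526 -143.23218621] 
axes [[-0.001  1.    -0.001]
 [-0.954 -0.001 -0.3  ]
 [-0.3    0.001  0.954]] 65.70646984690485 318.3220028375669 202.58892255742757 309.70691628693146
[[-8.92557843e-01  4.50932917e-01 -2.36371569e-05]
 [ 4.50932916e-01  8.92557843e-01  3.41070748e-05]
 [ 3.64775325e-05  1.97837650e-05 -9.99999999e-01]]
536 -423 170 [np.float64(-38.0), np.float64(-83.0), np.float64(-128.0), np.float64(-173.0), np.float64(142.0), np.float64(97.0), np.float64(52.0), np.float64(7.0)]
536 -423 220 [np.float64(-38.0), np.float64(-83.0), np.float64(-128.0), np.float64(-173.0), np.float64(142.0), np.float64(97.0), np.float64(52.0), np.float64(7.0)]
536 -423 260 [np.float64(-38.0), np.float64(-83.0), np.float64(-128.0), np.float64(-173.0), np.float64(142.0), np.float64(97.0), np.float64(52.0), np.float64(7.0)]
404 -274 170 [np.float64(-34.0), np.float64(-79.0), np.float64(-124.0), np.float64(-169.0), np.float64(146.0), np.float64(101.0), np.float64(56.0), np.float64(11.0)]
404 -274 220 [np.float64(-34.0), np.float64(-79.0), np.float64(-124.0), np.floa
[... 2018 characters left out ...]
0), np.float64(78.0), np.float64(33.0)]
630 -134 260 [np.float64(-12.0), np.float64(-57.0), np.float64(-102.0), np.float64(-147.0), np.float64(168.0), np.float64(123.0), np.float64(78.0), np.float64(33.0)]
618 144 170 [np.float64(13.0), np.float64(-32.0), np.float64(-77.0), np.float64(-122.0), np.float64(-167.0), np.float64(148.0), np.float64(103.0), np.float64(58.0)]
618 144 220 [np.float64(13.0), np.float64(-32.0), np.float64(-77.0), np.float64(-122.0), np.float64(-167.0), np.float64(148.0), np.float64(103.0), np.float64(58.0)]
618 144 260 [np.float64(13.0), np.float64(-32.0), np.float64(-77.0), np.float64(-122.0), np.float64(-167.0), np.float64(148.0), np.float64(103.0), np.float64(58.0)]
```

```bash
python3 - <<'E'
from h import *
N="bottom_box upper_tray box_lid large_pot small_pot large_lid small_lid salt_shaker honey_jar kitchen_timer".split()
for i,(x,y,w) in enumerate([(500,380,90),(510,200,90),(520,0,90),(530,-150,90),(470,-330,90),(470,-330,-90)]):
    arm.movep([x,y,230],down(w)); arm.wait(.15); d=snap(f"s{i}")
    for t in N:
        for s in spots(d,t): 
            if s[0]>.5: print(i,t,*s)
print(arm.get_state()["clock"])
a=np.zeros((600,800,3),np.uint8)
for i in range(6):
    im=cv2.resize(load(f"s{i}")["im"],(400,250))[::,:,::-1][:200]
    a[(i//2)*200:(i//2)*200+200,(i%2)*400:(i%2)*400+400]=im
cv2.imwrite("pics/v2.png",a)
E
```

```text
0 box_lid 0.67 [533. 427.  16.]
0 box_lid 0.58 [479. 571.  19.]
0 small_pot 0.96 [416. 280.  28.]
0 small_lid 0.66 [614. 146.  13.]
0 honey_jar 0.63 [428. 162.  34.]
1 box_lid 0.93 [530. 394.  18.]
1 large_pot 0.93 [460.  20.  38.]
1 small_pot 0.58 [410. 289.  23.]
1 small_lid 0.73 [621. 143.  13.]
1 honey_jar 0.75 [435. 150.  84.]
2 upper_tray 0.86 [ 417. -235.   38.]
2 large_pot 0.62 [459. -17.  24.]
2 large_lid 0.94 [ 620. -118.   17.]
2 small_lid 0.66 [620. 138.  13.]
2 salt_shaker 0.64 [ 428. -141.   59.]
2 honey_jar 0.92 [435. 130.  83.]
2 kitchen_timer 0.8 [665.  -2.  48.]
3 bottom_box 0.63 [ 529. -376.   25.]
3 upper_tray 0.83 [ 417. -258.   33.]
3 large_lid 0.96 [ 631. -127.   18.]
3 salt_shaker 0.77 [ 428. -144.   79.]
3 kitchen_timer 0.62 [666.  -9.  47.]
4 bottom_box 0.93 [ 536. -422.   21.]
4 upper_tray 0.75 [ 403. -268.   19.]
4 large_lid 0.67 [ 633. -139.   17.]
4 salt_shaker 0.88 [ 428. -158.   80.]
5 bottom_box 0.8 [ 540. -419.    7.]
5 bottom_box 0.63 [ 603. -124.   21.]
5 upper_tray 0.95 [ 407. -271.   31.]
5 large_pot 0.65 [467. -57.  15.]
5 large_lid 0.9 [ 600. -128.   17.]
5 small_lid 0.55 [ 540. -420.    8.]
5 salt_shaker 0.76 [ 424. -164.   61.]
5 kitchen_timer 0.55 [694.  -8.  48.]
12.0417
```

View pics/v2.png

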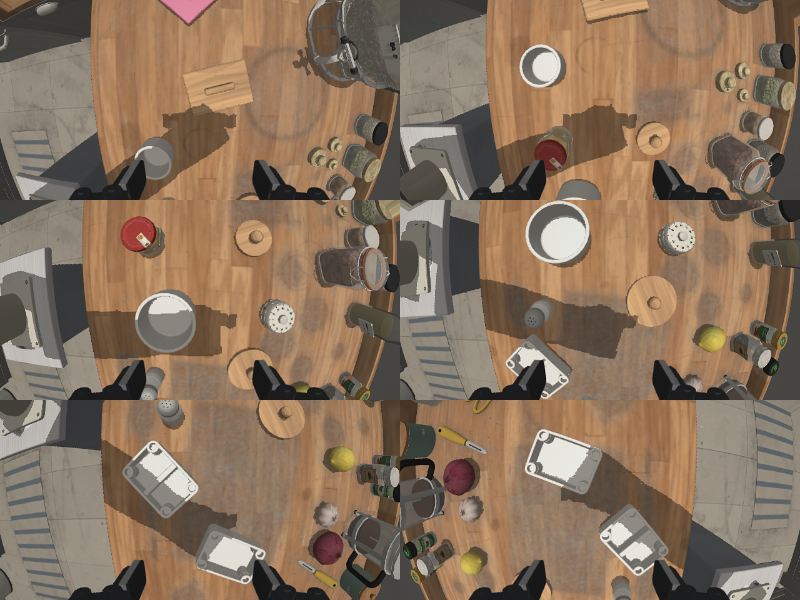

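The survey shows all the objects upright. In the tiles, the wooden lid is at s0 (218,85), the small pot at s1 (140,65), the small lid at s1 (252,137), the large pot at s2 (165,120), the large lid at s3 (250,100), the tray at s4 (160,80) and the box at s4 (230,155). Next I'll rectify views of the rectangular parts at rim height.

```bash
python3 - <<'E'
from h import *
T=[("s4",(536,-422),46),("s5",(536,-422),46),("s0",(533,418),18),("s4",(406,-270),48),("s5",(406,-270),48),("s1",(533,418),18)]
a=np.zeros((532,798,3),np.uint8)
for i,(n,c,z) in enumerate(T):
    r=rectify(load(n),c,z,85,0,266); a[(i//3)*266:(i//3)*266+266,(i%3)*266:(i%3)*266+266]=r[...,::-1]
cv2.imwrite("pics/v3.png",a)
E
```

```text
(no output)
```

View pics/v3.png

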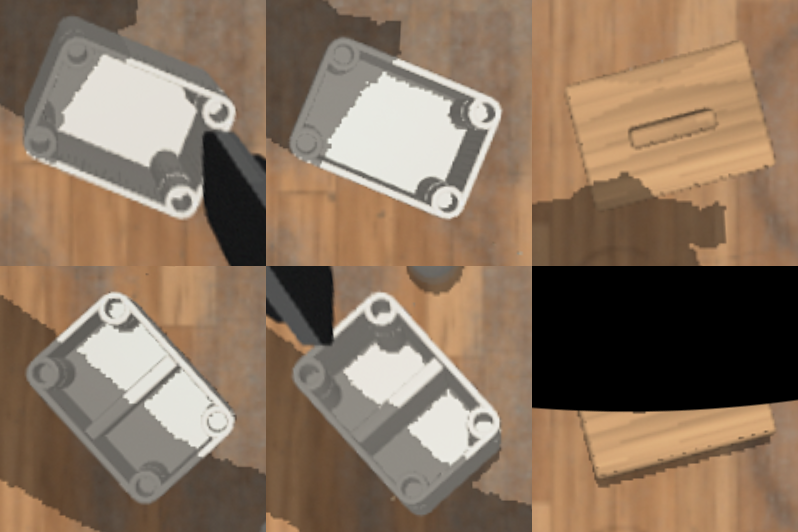

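The tiles (0.64 mm/px) show the box sockets in s5 at (77,56), (41,143), (214,112) and (178,200), the tray sockets with the divider running lower-left to upper-right, and the wooden lid with its grip along a heading of about 15°. I'll fit the poses by matching model edges.

```bash
cat > fit.py <<'E'
from h import *
from scipy.optimize import minimize
def circ(x,y,r,z,n=40):
    t=np.arange(n)/n*2*np.pi; return np.c_[x+r*np.cos(t),y+r*np.sin(t),0*t+z], np.c_[np.cos(t),np.sin(t)]
def rrect(a,b,r,z,step=2.):
    P=[];N=[]
    for s in (1,-1):
        u=np.arange(-(a-r),a-r+.1,step); P.append(np.c_[u,0*u+s*b,0*u+z]);N.append(np.c_[0*u,0*u+s])
        u=np.arange(-(b-r),b-r+.1,step); P.append(np.c_[0*u+s*a,u,0*u+z]);N.append(np.c_[0*u+s,0*u])
    if r>0:
        c,n=circ(0,0,r,z); c[:,:2]+=np.sign(n)*[a-r,b-r]; P.append(c);N.append(n)
    return np.vstack(P),np.vstack(N)
def model(kind):
    z={"bottom_box":46,"upper_tray":48}.get(kind)
    if z:
        L=[rrect(60,42,11,z)]+[circ(sx*49,sy*31,6,z) for sx in(1,-1) for sy in(1,-1)]
        if kind=="upper_tray":
            u=np.arange(-30,30.1,1.5)
            L+=[(np.c_[0*u+s*5,u,0*u+45],np.c_[0*u+s,0*u]) for s in(1,-1)]
    elif kind=="box_lid": L=[rrect(60,42,0,18),rrect(27,6,0,38)]
    else:
        R,zz={"large_pot":((52,46),(72,72)),"small_pot":((37,31.5),(56,56)),"large_lid":((51,12),(15,37)),"small_lid":((36,12),(15,37))}[kind]
        L=[circ(0,0,r,z,90) for r,z in zip(R,zz)]
    return np.vstack([l[0] for l in L]),np.vstack([l[1] for l in L])
def grad(d,s):
    g=cv2.GaussianBlur(cv2.cvtColor(d["im"],cv2.COLOR_RGB2GRAY).astype(np.float32),(0,0),s)
    return cv2.Sobel(g,cv2.CV_32F,1,0)/8,cv2.Sobel(g,cv2.CV_32F,0,1)/8
def samp(I,uv): return cv2.remap(I,uv[:,0].astype(np.float32)[None],uv[:,1].astype(np.float32)[None],cv2.INTER_LINEAR)[0]
def fit(ds,kind,x0,yaw0=0,dz=False,bias=(0,0),fixyaw=False):
    """joint fit of x,y,(yaw),(dz) over views; bias: object shift seen in the tool frame"""
    M,N=model(kind); q=np.array([x0[0],x0[1],yaw0,0.])
    free=[0,1]+([] if fixyaw or "pot" in kind or kind in("large_lid","small_lid") else [2])+([3] if dz else [])
    for s in (2.5,1.2):
        G=[grad(d,s) for d in ds]
        def cost(v):
            w=q.copy(); w[free]=v; a=np.radians(w[2]); Rt=np.array([[np.cos(a),-np.sin(a)],[np.sin(a),np.cos(a)]])
            W=np.c_[M[:,:2]@Rt.T+w[:2],M[:,2]+w[3]]; Nw=np.c_[N@Rt.T,0*M[:,2]]; t=0
            for d,(gx,gy) in zip(ds,G):
                B=d["R"][:,:2]@np.array(bias); P=W+B
                u=proj(d["p"],P); n=proj(d["p"],P+Nw)-u; n/=np.linalg.norm(n,axis=1)[:,None]
                g=np.abs(samp(gx,u)*n[:,0]+samp(gy,u)*n[:,1]); t-=np.mean(g/(g+6))
            return t/len(ds)
        best=None
        for k in range(5):
            st=q[free]; st0=st+(0 if k==0 else np.random.default_rng(k).normal(size=len(st))*(2 if s>2 else .4))
            sx=np.vstack([st0]+[st0+e*(3 if s>2 else 1) for e in np.eye(len(st))])
            r=minimize(cost,st0,method="Nelder-Mead",options=dict(initial_simplex=sx,xatol=.02,fatol=1e-5))
            if best is None or r.fun<best.fun: best=r
        q[free]=best.x
    return q,-best.fun
E
python3 - <<'E'
from fit import *
V={n:load(n) for n in("s0","s1","s2","s3","s4","s5")}
def go(k,vs,x0,y0=0,**kw):
    q,s=fit([V[v] for v in vs.split()],k,x0,y0,**kw); print(k,vs,kw,q.round(2),round(s,3))
for v in("s4","s5"): go("bottom_box",v,(536,-422),-23)
for v in("s3","s4","s5"): go("upper_tray",v,(406,-270),-43)
go("upper_tray","s3 s4",(406,-270),-43,dz=True)
go("bottom_box","s4 s5",(536,-422),-23,dz=True)
for v in("s0","s1"): go("box_lid",v,(533,418),14)
go("box_lid","s0 s1",(533,418),14,dz=True)
for v in("s1","s2","s3"): go("large_pot",v,(462,-10))
for v in("s0","s1"): go("small_pot",v,(412,285))
for v in("s2","s3","s4"): go("large_lid",v,(631,-130))
for v in("s0","s1","s2"): go("small_lid",v,(618,144))
for k,vs,c in(("large_pot","s2 s3",(462,-10)),("small_pot","s0 s1",(412,285)),("large_lid","s2 s3",(631,-130)),("small_lid","s1 s2",(618,144))): go(k,vs,c,dz=True)
E
```

```text
bottom_box s4 {} [ 534.07 -419.71  -22.34    0.  ] 0.616
bottom_box s5 {} [ 529.35 -417.13  -22.78    0.  ] 0.56
upper_tray s3 {} [ 404.15 -269.81  -38.37    0.  ] 0.462
upper_tray s4 {} [ 403.23 -269.07  -48.21    0.  ] 0.589
upper_tray s5 {} [ 403.83 -268.86  -47.91    0.  ] 0.608
upper_tray s3 s4 {'dz': True} [ 4.0329e+02 -2.6922e+02 -4.8260e+01  2.0000e-02] 0.602
bottom_box s4 s5 {'dz': True} [ 5.3449e+02 -4.1959e+02 -2.2360e+01  3.0000e-02] 0.604
box_lid s0 {} [535.18 421.45  16.29   0.  ] 0.442
box_lid s1 {} [537.62 423.39  14.39   0.  ] 0.232
box_lid s0 s1 {'dz': True} [538.45 420.34  14.84 -15.14] 0.396
large_pot s1 {} [464.48  -8.2    0.     0.  ] 0.447
large_pot s2 {} [465.11  -9.9    0.     0.  ] 0.633
large_pot s3 {} [464.29 -10.46   0.     0.  ] 0.744
small_pot s0 {} [412.07 286.39   0.     0.  ] 0.516
small_pot s1 {} [411.13 285.77   0.     0.  ] 0.743
large_lid s2 {} [ 633.83 -132.78    0.      0.  ] 0.453
large_lid s3 {} [ 634.74 -133.39    0.      0.  ] 0.57
large_lid s4 {} [ 634.25 -132.98    0.      0.  ] 0.459
small_lid s0 {} [617.75 150.97   0.     0.  ] 0.553
small_lid s1 {} [623.34 141.03   0.     0.  ] 0.608
small_lid s2 {} [623.56 140.52   0.     0.  ] 0.623
large_pot s2 s3 {'dz': True} [464.   -10.68   0.    -1.22] 0.689
small_pot s0 s1 {'dz': True} [410.91 285.66   0.    -1.48] 0.63
large_lid s2 s3 {'dz': True} [ 632.91 -133.95    0.    -13.17] 0.475
small_lid s1 s2 {'dz': True} [624.15 140.55   0.    -2.3 ] 0.622
```

Poses agree across views to under 1 mm, and views from opposite headings put the wrist-camera bias below 0.5 mm. The measured heights match the text: tray +0.0, box +0.0 and pots −1.3 mm. Next I'll take close views of the box and tray, then grasp the tray.

```bash
python3 - <<'E'
from fit import *
H=-112.4
arm.movep([534,-420,230],down(H)); arm.wait(.2); b=snap("b1")
q,s=fit([b],"bottom_box",(534.2,-419.7),-22.4); print("box",q.round(2),s)
qb,s=fit([b,load("s4")],"bottom_box",(534.2,-419.7),-22.4,dz=True); print("box j",qb.round(2),s)
arm.movep([403.5,-269,230],down(-138.1)); arm.wait(.2); t=snap("t1")
q,s=fit([t],"upper_tray",(403.5,-269),-48.1); print("tray",q.round(2),s)
qt,s=fit([t,load("s4"),load("s5")],"upper_tray",(403.5,-269),-48.1,dz=True); print("tray j",qt.round(2),s)
pickle.dump((qb,qt),open("pose.pkl","wb"))
if np.hypot(*(q-qt)[:2])<1.5 and abs(qt[3])<3:
    R=down(qt[2]-90); p=qt[:2]
    arm.gripper_to(40,40); arm.line_to([*p,120],R,feed=200); arm.line_to([*p,19.5],feed=120,stop_force=12)
    print(arm.get_state()["tcp_pos"]); arm.gripper_to(0); print(arm.get_state()["opening"],arm.get_state()["gripper_force"])
    arm.line_to([*p,150],feed=150); arm.wait(.2)
    st=arm.get_state(); print(st["opening"],st["ft_force"],st["clock"],st["tcp_pos"]); snap("t2")
E
```

```text
box [ 532.38 -422.98  -22.38    0.  ] 0.5883932875773341
box j [ 534.18 -422.04  -22.49   -4.11] 0.584908137661647
tray [ 403.98 -268.73  -47.97    0.  ] 0.5502666380459145
tray j [ 4.0362e+02 -2.6896e+02 -4.8100e+01  7.0000e-02] 0.5786229214467117
[ 404.33924577 -269.44134917   20.31552778]
8.86390193240841 41.90989315509796
8.679761562935104 [-0.74355926  0.08216466 -2.30449493] 17.6583 [ 403.03848148 -268.5672194   148.99002137]
```

Tray held (weight 2.3 N, opening 8.7 mm). The box fits disagree by 3 mm, so I'll check them with overlays.

```bash
python3 - <<'E'
from fit import *
def ov(d,kind,q,c,z):
    r=rectify(d,c,z,80,0,400)[...,::-1].copy(); M,N=model(kind)
    a=np.radians(q[2]);R=np.array([[np.cos(a),-np.sin(a)],[np.sin(a),np.cos(a)]]); P=M[:,:2]@R.T+q[:2]-c
    for x,y in P[M[:,2]==z]: r[int(np.clip(200-y*2.5,0,399)),int(np.clip(200+x*2.5,0,399))]=(0,0,255)
    return r
c=np.array((534,-421))
a=ov(load("b1"),"bottom_box",(532.38,-422.98,-22.38),c,46); b=ov(load("s4"),"bottom_box",(534.07,-419.71,-22.34),c,46)
cv2.imwrite("pics/v4.png",np.hstack([a,b]))
E
```

```text
(no output)
```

View pics/v4.png

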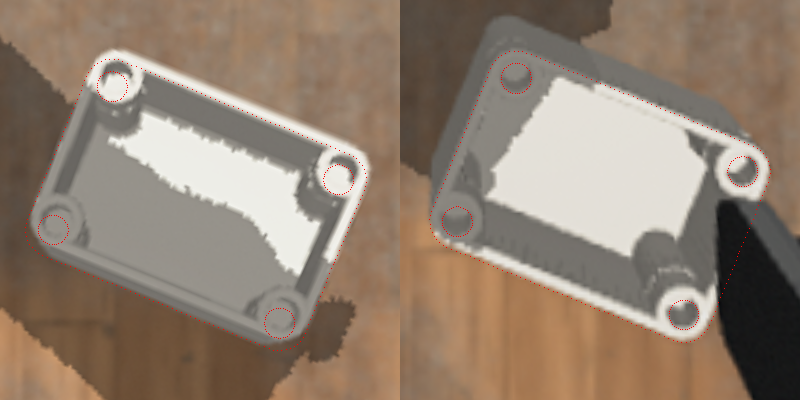

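In the overlay the b1 fit is off: the real sockets in the left tile are at (116,80), (338,171), (57,222) and (280,315), about 8 px above the circles. The s4 fit in the right tile sits on its sockets, so I'll refit b1 from s4's pose with fine blur only.

```bash
sed -i 's/fixyaw=False):/fixyaw=False,scales=(2.5,1.2)):/; s/for s in (2.5,1.2):/for s in scales:/' fit.py
python3 - <<'E'
from fit import *
V={n:load(n) for n in("s4","s5","b1","t2")}
for vs in ("b1","s4","s5","b1 s4","b1 s4 s5"):
    q,s=fit([V[v] for v in vs.split()],"bottom_box",(533.7,-419.8),-22.4,scales=(1.2,)); print(vs,q.round(2),round(s,3))
q,s=fit([V[v] for v in "b1 s4 s5".split()],"bottom_box",(533.7,-419.8),-22.4,dz=True,scales=(1.2,)); print("dz",q.round(2),round(s,3))
# held tray
t=V["t2"]; tc=t["tcp"]; 
a=np.degrees(np.arctan2(t["R"][1,0],t["R"][0,0]))+90
from fit import model
import fit as F
m0=model("upper_tray"); F.model=lambda k:(m0[0]+[0,0,tc[2]-20.0],m0[1])
for dz in(False,True):
    q,s=F.fit([t],"upper_tray",tc[:2],a,dz=dz,scales=(1.2,)); print("held",q.round(2),s,"tool",(t["R"].T@(np.r_[q[:2],tc[2]]-tc)).round(2),"dyaw",(q[2]-a).round(2))
r=rectify(t,tc[:2],tc[2]+28,80,0,400)[...,::-1].copy()
A=np.radians(q[2]);R=np.array([[np.cos(A),-np.sin(A)],[np.sin(A),np.cos(A)]])
for x,y in (m0[0][:,:2]@R.T+q[:2]-tc[:2])[m0[0][:,2]==48]: r[int(np.clip(200-y*2.5,0,399)),int(np.clip(200+x*2.5,0,399))]=(0,0,255)
cv2.imwrite("pics/v5.png",r)
E
```

```text
b1 [ 534.14 -418.62  -22.47    0.  ] 0.588
s4 [ 534.11 -419.69  -22.34    0.  ] 0.616
s5 [ 534.91 -419.43  -22.52    0.  ] 0.598
b1 s4 [ 534.15 -419.02  -22.55    0.  ] 0.595
b1 s4 s5 [ 534.38 -419.12  -22.51    0.  ] 0.592
dz [ 534.21 -419.    -22.45    1.12] 0.596
held [ 402.78 -268.69  -47.96    0.  ] 0.35708852316538403 tool [0.27 0.08 0.  ] dyaw 0.15
held [ 402.92 -268.62  -48.12   -0.59] 0.36057208581960937 tool [0.13 0.04 0.  ] dyaw -0.01
```

View pics/v5.png

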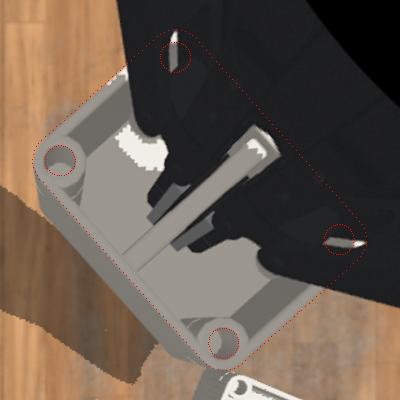

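The overlay matches the held tray: circles are on the sockets at (60,160) and (223,342), and its centre is within 0.3 mm of the tool axis. The box is at (534.4,−419.3) with yaw −22.45. Placing the tray now.

```bash
cat > place.py <<'E'
from h import *
def goto(p,R,feed=80,tries=2):
    """line to p, then trim the steady error"""
    p=np.array(p,float); c=p.copy(); arm.line_to(c,R,feed=feed)
    for _ in range(tries):
        arm.wait(.15); e=p-np.array(arm.get_state()["tcp_pos"]); c=c+e
        if np.linalg.norm(e)<.2: break
        arm.line_to(c,R,feed=20)
    return c-p
def st():
    s=arm.get_state(); return np.round(s["tcp_pos"],2),np.round(s["ft_force"],1),round(s["opening"],1),round(s["clock"],1)
E
python3 - <<'E'
from place import *
B=np.array([534.4,-419.3]); R=down(-22.45-90); off=R[:2,:2]@np.array([.2,.06]); p=B-off
arm.movep([*p,150],R); 
e=goto([*p,85],R,120); print("trim",e.round(2),st())
f0=np.array(arm.get_state()["ft_force"])
for z in (68,62,58.5,56.5):
    hit=arm.line_to([*(p+e[:2]),z+e[2]],R,feed=30,stop_force=10); print(z,hit,*st())
    if hit: break
snap("pl1")
E
```

```text
trim [-0.04  0.02 -0.05] (array([ 534.74, -419.3 ,   85.18]), array([-0. ,  0.6, -2.5]), 9.3, 20.0)
68 False [ 534.52 -419.13   67.93] [-0.1  0.6 -2.1] 9.1 20.7
62 False [ 534.26 -418.93   61.58] [-0.5  0.4 -2. ] 9.2 21.1
58.5 False [ 534.36 -419.     58.12] [ 0.2  0.2 -1.5] 9.2 21.4
56.5 False [ 534.58 -419.18   56.42] [-0.8 -1.1 -2.3] 8.8 21.6
```

```bash
python3 - <<'E'
from place import *
B=np.array([534.4,-419.3]); R=down(-22.45-90); off=R[:2,:2]@np.array([.2,.06]); p=B-off
hit=arm.line_to([*p,53.5],R,feed=15,stop_force=8); print(hit,*st())
arm.gripper_to(40); arm.line_to([*p,130],R,feed=200)
arm.movep([*p,240],R); arm.wait(.2); snap("pl2"); print(st())
from fit import *
import fit as F
m0=model("upper_tray")
F.model=lambda k:(m0[0]+[0,0,36],m0[1])
d=load("pl2")
for dz in(False,True): print(fit([d],"upper_tray",B,-22.45,dz=dz,scales=(1.2,)))
cv2.imwrite("pics/v6.png",rectify(d,B,84,90,0,450)[...,::-1])
E
```

```text
True [ 534.64 -419.16   56.28] [0.3 0.6 4.3] 8.9 21.9
(array([ 533.77, -418.54,  237.47]), array([0.4, 0.1, 0.2]), 39.9, 23.6)
(array([ 535.2713803 , -419.48698816,  -22.46717863,    0.        ]), np.float64(0.5554473991272801))
(array([ 5.35233247e+02, -4.19570128e+02, -2.24338162e+01,  2.57285971e-01]), np.float64(0.555605455226306))
```

View pics/v6.png

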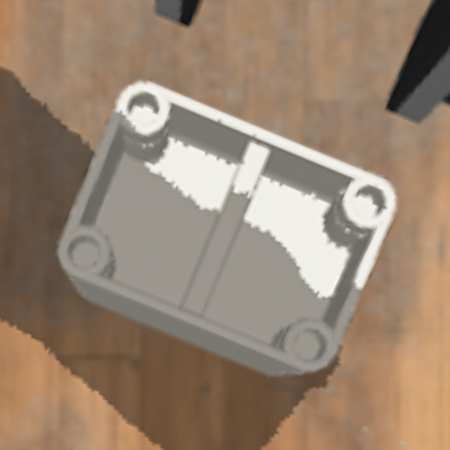

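The tray is home: contact came at TCP 56.28, giving 36.0 mm above the box, and the picture shows it sitting flush with even edges. Next is the wooden lid, top px (235,195), rather than the pink look-alike at (179,214). I'll measure it and confirm in a crop.

```bash
python3 - <<'E'
from fit import *
R=down(-165)
arm.movep([500,330,230],R); arm.wait(.15); snap("l1")
arm.movep([535,421,230],R); arm.wait(.2); snap("l2"); print(arm.get_state()["clock"])
V=[load("l1"),load("l2")]
for vs,dz in (([V[0]],False),([V[1]],False),(V,False),(V,True)):
    for sc in ((2.5,1.2),(1.2,)):
        q,s=fit(vs,"box_lid",(535.2,421),15.5,dz=dz,scales=sc); print(len(vs),dz,q.round(2),round(s,3))
q,s=fit(V,"box_lid",(535.2,421),15.5,scales=(1.2,))
c=np.array((535,421)); M,N=model("box_lid"); d=V[1]
A=np.radians(q[2]);Rt=np.array([[np.cos(A),-np.sin(A)],[np.sin(A),np.cos(A)]])
im=d["im"][...,::-1].copy(); im=cv2.resize(im,None,fx=2,fy=2,interpolation=cv2.INTER_CUBIC)
u=proj(d["p"],np.c_[M[:,:2]@Rt.T+q[:2],M[:,2]])*2
for x,y in u.astype(int): im[y,x]=(0,0,255)
x0,y0=u.mean(0).astype(int); print(x0,y0)
y1=max(0,y0-330); cv2.imwrite("pics/v7.png",im[y1:y1+560,max(0,x0-400):x0+400])
E
```

```text
27.125
1 False [536.44 422.42  15.18   0.  ] 0.505
1 False [537.28 418.8   14.31   0.  ] 0.505
1 False [534.25 421.81  15.65   0.  ] 0.447
1 False [534.22 421.81  15.55   0.  ] 0.447
2 False [536.63 422.45  15.2    0.  ] 0.448
2 False [533.7  421.64  15.18   0.  ] 0.463
2 True [540.55 421.77  14.75 -18.03] 0.461
2 True [534.05 421.83  15.22  -1.93] 0.466
639 344
```

View pics/v7.png

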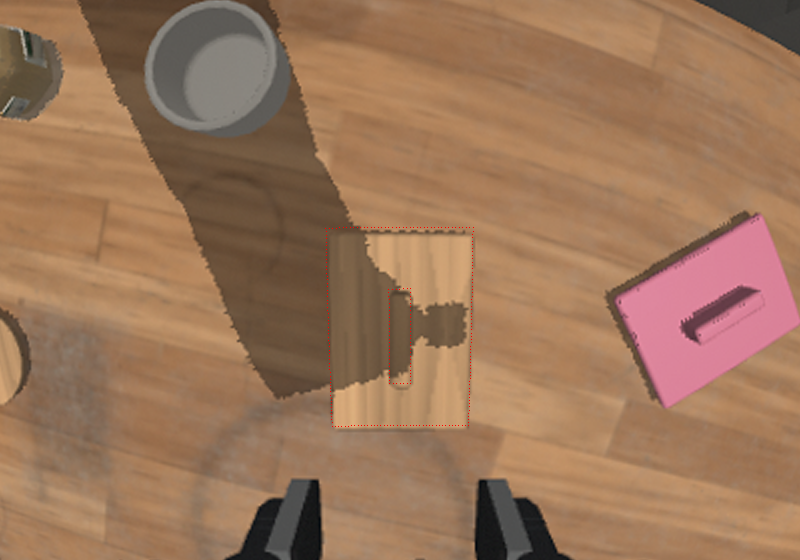

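The picture confirms the target is the wooden lid, around (400,330), and the pink one is at (705,310). The fine fit is about 4 px too high along the grip. The grip at rows 293–389 and the edges at rows 234–429 instead support the other fit, (536.5,422.4) at 15.2°. Grasping there.

```bash
python3 - <<'E'
from place import *
p=np.array([536.5,422.4]); R=down(15.2-180)
arm.gripper_to(40,60); arm.line_to([*p,60],R,feed=200)
print(arm.line_to([*p,18.5],feed=40,stop_force=8),*st())
arm.gripper_to(0); print(*st()); s0=arm.get_state()["tcp_pos"]
arm.line_to([*p,150],feed=150); arm.wait(.3); print(*st()); snap("l3")
from fit import *
import fit as F
d=load("l3"); tc=d["tcp"]; m0=model("box_lid"); zz=tc[2]-s0[2]
a=np.degrees(np.arctan2(d["R"][1,0],d["R"][0,0]))+180
F.model=lambda k:(m0[0]+[0,0,zz],m0[1])
im=cv2.resize(d["im"][...,::-1],None,fx=2,fy=2,interpolation=cv2.INTER_CUBIC)
for i,dz in enumerate((False,True)):
    q,s=F.fit([d],"box_lid",tc[:2],a,dz=dz); print(q.round(2),s,"tool",(d["R"].T@(np.r_[q[:2],tc[2]]-tc)).round(2),"dyaw",(q[2]-a).round(2))
    A=np.radians(q[2]);Rt=np.array([[np.cos(A),-np.sin(A)],[np.sin(A),np.cos(A)]])
    u=proj(d["p"],np.c_[m0[0][:,:2]@Rt.T+q[:2],m0[0][:,2]+zz+q[3]])*2
    for x,y in u.astype(int):
        if 0<=y<800 and 0<=x<1280: im[y,x]=((0,0,255),(255,0,0))[i]
cv2.imwrite("pics/v8.png",im[250:800,240:1040])
E
```

```text
False [536.77 422.6   18.92] [-0.5  0.1  0.8] 40.1 29.5
[536.71 422.67  19.03] [-1.1  0.4  2. ] 10.6 29.9
[536.19 422.16 149.08] [ 0.2  0.  -0.9] 10.7 31.2
[535.24 422.23  16.68   0.  ] 0.35196991423852597 tool [0.9  0.32 0.  ] dyaw 1.48
[536.41 422.82  15.17  -3.62] 0.39761415593849 tool [-0.39  0.58 -0.  ] dyaw -0.03
```

View pics/v8.png

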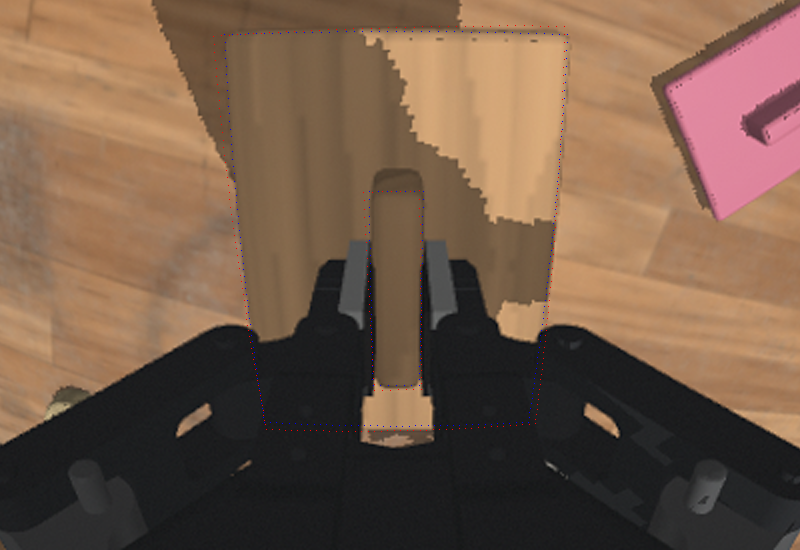

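```bash
python3 - <<'E'
from fit import *
import fit as F
d=load("l3"); tc=d["tcp"]; a=np.degrees(np.arctan2(d["R"][1,0],d["R"][0,0]))+180
for k in (0,.8,1.4,2):
    L=[rrect(60-k,42-k,0,18),rrect(27-k,6,0,38)]; m=(np.vstack([l[0] for l in L])+[0,0,tc[2]-19.0],np.vstack([l[1] for l in L]))
    F.model=lambda kk:m
    for sc in ((2.5,1.2),(1.2,)):
        q,s=F.fit([d],"box_lid",tc[:2],a,scales=sc); print(k,round(s,3),"tool",(d["R"].T@(np.r_[q[:2],tc[2]]-tc)).round(2),"dyaw",(q[2]-a).round(2))
E
```

```text
0 0.351 tool [0.91 0.32 0.  ] dyaw 1.49
0 0.351 tool [0.91 0.32 0.  ] dyaw 1.49
0.8 0.381 tool [1.47 0.46 0.  ] dyaw 0.95
0.8 0.381 tool [1.06 0.93 0.  ] dyaw -0.75
1.4 0.386 tool [1.43 0.43 0.  ] dyaw 0.01
1.4 0.386 tool [1.42 0.44 0.  ] dyaw 0.02
2 0.34 tool [ 1.98 -0.08  0.  ] dyaw -0.48
2 0.336 tool [1.92 0.7  0.  ] dyaw 0.06
```

```bash
python3 - <<'E'
from fit import *
def edges(d,col,lo,hi,z):
    g=cv2.GaussianBlur(d["im"],(0,0),.8).astype(float).sum(2); 
    pr=g[:,col-3:col+4].mean(1); gr=np.abs(np.gradient(pr)); idx=[i for i in range(lo,hi) if gr[i]==gr[i-2:i+3].max() and gr[i]>12]
    for i in idx:
        y0,y1,y2=gr[i-1:i+2]; r=i+.5*(y0-y2)/(y0-2*y1+y2)
        w=at_z(d["p"],[col,r],z)[0]; print(col,round(r,2),gr[i].round(),"tool x",(d["R"].T@(w-np.r_[d["tcp"][:2],z]))[0].round(2))
d=load("l3"); z=d["tcp"][2]-1.03
print("far");[edges(d,c,128,155,z) for c in (260,300,340,380)]
print("near");[edges(d,c,315,352,z) for c in (311,318,326)]
print("grip z+20");edges(d,318,205,260,z+20);edges(d,318,300,330,z+20)
d=load("l2"); print("l2, tcp",d["tcp"]); 
print("far");[edges(d,c,105,135,18) for c in (300,320,340)]
print("near");[edges(d,c,205,235,18) for c in (300,320,340)]
d=load("l1"); u=proj(d["p"],[536.5,422.4,18])[0]; print("l1",u)
E
```

```text
far
260 140.24 16.0 tool x 60.62
300 139.27 35.0 tool x 60.74
340 140.03 55.0 tool x 60.38
340 145.21 32.0 tool x 57.93
380 138.83 36.0 tool x 61.28
380 142.01 34.0 tool x 59.76
near
311 318.25 56.0 tool x -41.05
311 339.15 75.0 tool x -58.05
311 343.8 42.0 tool x -62.12
311 347.35 100.0 tool x -65.3
318 318.89 68.0 tool x -41.52
318 339.03 68.0 tool x -57.93
318 342.3 55.0 tool x -60.77
318 347.93 107.0 tool x -65.8
326 318.22 48.0 tool x -41.03
326 339.12 75.0 tool x -58.03
326 346.89 70.0 tool x -64.89
grip z+20
318 208.83 29.0 tool x 33.33
318 221.52 13.0 tool x 27.57
318 318.89 68.0 tool x -25.37
l2, tcp [535.03818653 419.87467686 230.59801897]
far
300 120.69 35.0 tool x 60.86
320 124.26 55.0 tool x 56.62
340 121.47 32.0 tool x 59.97
340 124.27 62.0 tool x 56.73
near
300 220.53 42.0 tool x -59.98
320 220.57 39.0 tool x -60.03
340 220.8 42.0 tool x -60.39
l1 [382.59478169 219.56524792]
```

Evidence on the held lid's offset along the grip: the far silhouette gives −0.2, the near silhouette with rounding gives +0.9, and the grip ends give about +0.3. I'll use +0.4, which is inside the ±1.5 mm pin clearance. Placing the lid on the tray at (534.8,−419.4).

```bash
python3 - <<'E'
from place import *
B=np.array([534.8,-419.4]); R=down(-22.45+180); p=B-R[:2,:2]@np.array([.4,.2])
arm.movep([520,0,240],down(-180)); arm.movep([*p,200],R)
e=goto([*p,115],R,120); print("trim",e.round(2),*st()); snap("q1")
for z in (104,100,96,94.5):
    hit=arm.line_to([*(p+e[:2]),z+e[2]],R,feed=25,stop_force=6); print(z,hit,*st())
    if hit: break
E
```

```text
trim [ 0.02  0.03 -0.03] [ 535.3  -419.85  115.13] [ 0.4 -1.1 -0.8] 10.6 36.1
104 False [ 535.02 -419.67  103.74] [-0.3 -0.1 -0.9] 10.5 36.7
100 False [ 534.98 -419.57   99.7 ] [-0.   0.2 -0.5] 10.5 37.0
96 False [ 534.89 -419.72   95.64] [-0.4 -0.8 -0.8] 10.5 37.3
94.5 False [ 535.08 -419.78   94.39] [-0.5  0.1 -1.1] 10.5 37.6
```

Pins are in without contact force. Seating and releasing, then checking the stack.

```bash
python3 - <<'E'
from place import *
B=np.array([534.8,-419.4]); R=down(-22.45+180); p=B-R[:2,:2]@np.array([.4,.2])
print(arm.line_to([*p,90],R,feed=15,stop_force=8),*st())
arm.gripper_to(40); arm.line_to([*p,160],R,feed=200)
arm.movep([*p,240],R); arm.wait(.2); d=snap("q2"); s=arm.snapshot("scene"); print(*st())
a=np.zeros((450,800,3),np.uint8); a[:400,:400]=rectify(d,B,92,90,0,400)[...,::-1]
a[:,400:]=cv2.resize(s[185:310,395:506],(400,450),interpolation=cv2.INTER_CUBIC)[...,::-1]; cv2.imwrite("pics/v9.png",a)
E
```

```text
True [ 535.34 -419.96   92.84] [ 0.9 -0.1  4.9] 10.6 37.8
[ 534.46 -419.23  237.9 ] [0.3 0.6 0.7] 39.9 39.4
```

View pics/v9.png

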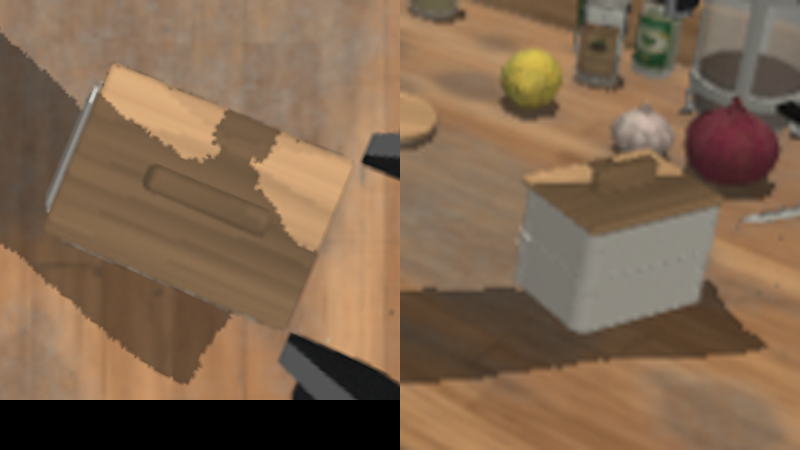

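The lid is seated: contact came at TCP 92.84 against 93.05 expected. The picture shows a closed stack with flush edges. Next is the large round lid at top px (387,172), the larger of the two discs, which goes on the larger pot at (353,216).

```bash
cat > lid.py <<'E'
from place import *
from fit import fit,model
def run(k,lid0,pot0,seat,potz):
    R=down(180); L,P=k+"_lid",k+"_pot"
    arm.movep([*pot0,230+potz*.5],R); arm.wait(.2); a=snap(k+"p")
    qp,s=fit([a],P,pot0); print(P,qp.round(2),round(s,3))
    arm.movep([*lid0,230],R); arm.wait(.2); b=snap(k+"l")
    ql,s=fit([b],L,lid0); print(L,ql.round(2),round(s,3))
    return qp[:2],ql[:2]
def pick(l):
    R=down(180); arm.gripper_to(45,50); arm.line_to([*l,70],R,feed=200)
    e=goto([*l,45],R,150,1); print(arm.line_to([*(l+e[:2]),17.5+e[2]],R,feed=50,stop_force=8),*st())
    arm.gripper_to(0); s=st(); print(*s); arm.line_to([*l,150],R,feed=150); arm.wait(.2); print(*st()); return s[0]
def put(l,p,g,seat):
    R=down(180); t=p+(g[:2]-l); z=seat+g[2]; arm.movep([*t,z+50],R); e=goto([*t,z+15],R,120); print(*st())
    for dz in (5,1.5):
        hit=arm.line_to([*(t+e[:2]),z+dz+e[2]],R,feed=40,stop_force=6); print(dz,hit,*st())
        if hit: return
    print(arm.line_to([*(t+e[:2]),z-3],R,feed=15,stop_force=6),*st(),"want z",z)
def free(p,z):
    R=down(180); arm.gripper_to(45); arm.line_to([*p,z],R,feed=150); arm.wait(.2)
E
python3 - <<'E'
from lid import *
p,l=run("large",(634.3,-133.2),(464.4,-10.4),64,72)
pickle.dump((p,l),open("large.pkl","wb"))
if np.hypot(*(p-[464.4,-10.4]))<2 and np.hypot(*(l-[634.3,-133.2]))<2:
    g=pick(l); snap("lg")
    if st()[2]>18: put(l,p,g,64)
E
```

```text
large_pot [465.27 -11.08   0.     0.  ] 0.647
large_lid [ 634.61 -132.22    0.      0.  ] 0.423
False [ 633.65 -132.02   15.82] [-0.2 -0.  -0.4] 44.9 44.9
[ 634.22 -132.2    16.78] [-0.7 -0.2  1.8] 22.1 45.3
[ 633.93 -132.07  148.66] [ 0.1  0.6 -2.1] 21.9 46.5
[465.   -11.14  95.68] [-0.3 -0.4 -0.6] 22.0 48.6
5 False [464.33 -11.1   85.06] [-0.5  0.7 -2. ] 22.0 49.0
1.5 False [464.64 -11.11  81.87] [-0.4 -0.5 -2. ] 21.8 49.3
True [465.17 -11.11  80.77] [-0.3  0.6  4.6] 21.9 49.5 want z 80.78
```

The large lid is seated at z 80.77 against 80.78 wanted. Releasing, then doing the small lid.

```bash
python3 - <<'E'
from lid import *
free((465,-11.1),240); d=snap("lgd")
p,l=run("small",(623.4,140.8),(411.3,285.8),48,56)
pickle.dump((p,l),open("small.pkl","wb"))
if np.hypot(*(p-[411.3,285.8]))<2 and np.hypot(*(l-[623.4,140.8]))<2:
    g=pick(l)
    if st()[2]>18: put(l,p,g,48)
E
```

```text
small_pot [412.35 285.55   0.     0.  ] 0.616
small_lid [623.38 140.6    0.     0.  ] 0.47
False [622.45 140.39  15.88] [-0.7  0.8 -0.6] 45.0 56.6
[623.06 140.54  16.8 ] [ 0.5 -0.1  2.1] 21.9 56.9
[622.71 140.46 148.69] [ 0.3  0.8 -0.5] 22.2 58.2
[412.12 285.46  79.62] [ 1.1 -0.2 -0.8] 21.8 60.4
5 False [411.61 285.08  68.99] [-0.3  0.2 -0.2] 22.4 60.8
1.5 False [411.83 285.27  65.83] [ 0.2 -0.1 -0.7] 22.0 61.1
True [412.3  285.57  64.81] [-0.1 -0.3  4. ] 22.4 61.3 want z 64.8
```

```bash
python3 - <<'E'
from lid import *
free((412,285.4),240); d=snap("smd"); arm.movep([380,0,330],down(180)); arm.wait(.3)
t=arm.snapshot("top"); s=arm.snapshot("scene"); print(*st())
a=np.zeros((600,800,3),np.uint8)
a[:290,:290]=rectify(load("lgd"),(465,-11),72,80,0,290)[...,::-1]; a[:290,290:580]=rectify(d,(412,285.4),56,80,0,290)[...,::-1]
a[300:595]=cv2.resize(s[130:278,190:591],(800,295),interpolation=cv2.INTER_CUBIC)[...,::-1]
cv2.imwrite("pics/v10.png",a); cv2.imwrite("pics/v11.png",cv2.resize(t[130:270,130:510],(800,295),interpolation=cv2.INTER_CUBIC)[...,::-1])
E
```

```text
[380.09   0.42 329.75] [ 0.6 -0.4  0.7] 45.2 64.8
```

View pics/v10.png

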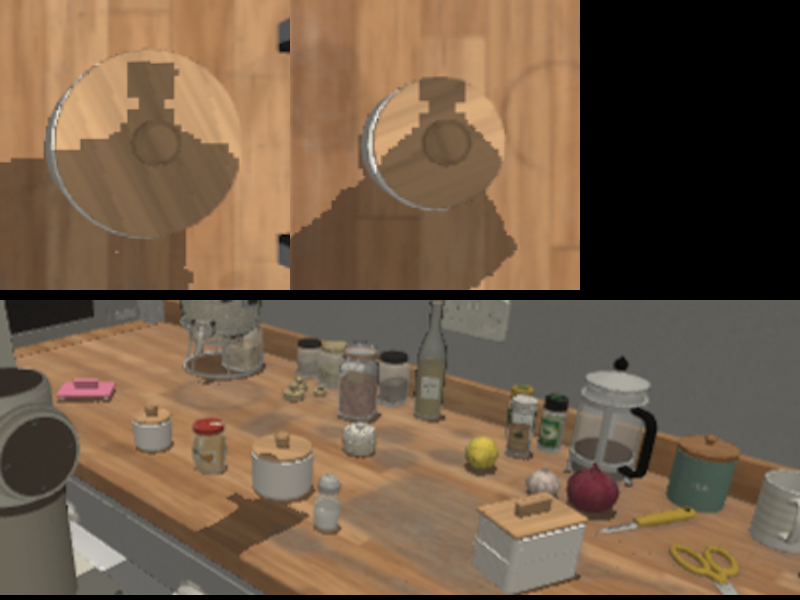

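View pics/v11.png

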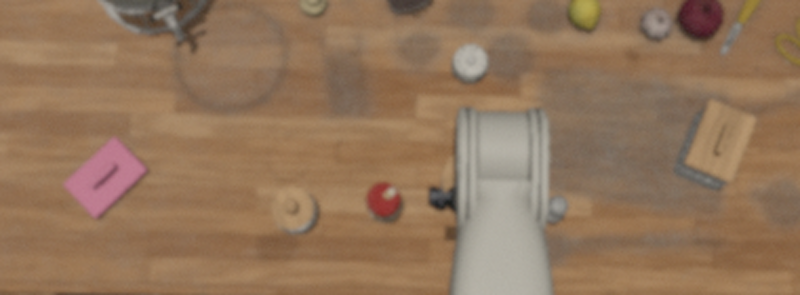

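The wrist views show both round lids concentric and flat on their pots, at tile positions (150,143) and (440,143). The scene view shows the stack closed at (530,540), with the salt shaker, honey jar, timer and pink lid all where they were. The arm is clear, so I'm handing in.

```bash
python3 -c "
from bench import arm
print(arm.job_done())"
```

```text
the job is handed in; nothing more can be done
None
```

The set is back together and handed in at about 65 s: tray pinned home on the bottom box, wooden lid home on the tray, both round lids flat on their pots, and the salt shaker, honey jar, timer and pink lid left untouched.

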